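Load the tube block into the dry-block heater and lock it

ROBOT

A 7-joint arm with a two-finger parallel gripper is mounted at the origin on a cart in front of the work surface, level with it; the furniture and walls round the work are solid. World frame = base frame: x ahead of the robot, y to its left, z up, the work surface at z = 0. Lengths are in m, angles in rad, forces in N, time in s.
With the tool pointing down it reaches from about 0.35 to 0.9 m from the base axis. Payload 8.1 kg.
Tool frame: the origin (TCP) lies on the centre line of the jaws, within the pads' length; the fingertips stand 19 mm ahead of it and the grasp point (between the pads) is the TCP; z points along the fingers, y is the direction in which the jaws open and shut (so a half turn about z gives the same grasp; the last joint's range is limited). The gripper opens to 92 mm and grips with 3 to 60 N. Pads are 19 mm wide; open, the fingers measure 130 mm over their backs; the gripper's body (75 mm by 190 mm) begins 47 mm behind the grasp point.
Start: joints at [-1.394, 0.434, 0.025, 1.573, -0.012, 1.134, -0.075], TCP at [0.173, 0.601, 0.246] pointing down, gripper open.
Joint ranges: [-2.62, 2.62], [-0.44, 2.09], [-1.27, 1.32], [0.08, 2.57], [-1.32, 4.46], [0.12, 2], [-2.74, 2.74]. Speed limits (rad/s): [2.22, 2.22, 3.01, 3.01, 3.14, 3.14, 3.14].

INTERFACE

Orientations are given as a rotation vector (axis times angle).
In Python, from cell import monitor, imaging, workorder, outline_of gives the robot as it stands.
- The arm moves only by the tool move_arm, never from a script. Its argument "series" is a list of rows, each a list of 6 numbers: the shift along the world's x, y, z in cm, then the turn, a rotation vector about the world's x, y, z in degrees. A call has 1 to 8 rows; each row shifts and turns the commanded pose from where the row before left it; what a row does not reach is not made up. A row lasts 1/10 s, in which the tool goes at most 50 mm and 8.59 degrees, less where a joint would pass 70% of its speed; a pose out of reach is approached as far as the arm can. A call with a gripper value outside its range is refused whole. "grip" is the opening, from 0 (shut) to 1 (fully open), set as the call begins (left out, the last holds). The fingers move at their own pace and stop on an object; "force" is the grip in N (left out, the last holds). Time passes only in rows, so rows that do not move let the fingers close. It gives the time, the measured TCP pose, the force and the opening at its end, in the units of the state.
- monitor.observe(): the state, without advancing time (a new reading comes with each control period).
- imaging.get_image(name): name is "scene" or "side" or "wrist"; returns a dict with "color" (420x560x3 uint8, red, green, blue), "fx", "fy", "cx", "cy" (pixels), "rvec" (rotation vector, rad) and "tvec" (3), from world to camera coordinates, as OpenCV has them; the wrist camera has in their place "mount" (4x4, takes a point from camera to tool coordinates, whose origin is the TCP and whose axes are the flange's). Camera axes: x right, y down, z forward; pixel columns grow to the right and rows downward; lengths in m; the calibration is good to about 2 mm. A picture is of the moment at which its call begins: read the wrist's pose just before it. There is no depth.
- workorder.sign_off(): hands the job in, once; it reports no verdict.
Trained networks look in the newest picture that a camera, given by its name, has taken for a name from the list of things; names that differ only in an ending like _2 or _b are one class to them, and where a whole thing is asked for, a point or a joint stands for the part that bears it (a point fixed in the world has none). Each returns a list of dicts, best first, with "p" (0 to 1); they miss things now and then, are a little off and sometimes report something else, mostly with a low value. They report only what shows in the picture. A call takes as long as a camera call. They do not tell look-alikes from the thing itself.
- outline_of(camera, thing): "mask" (420x560 bool, what is visible of it) and "rect" ([left, top, width, height] in pixels, round what is visible of it).
The state is a dict: "clock": time; "joints": joint angles; "dq": joint speeds; "joint_efforts": joint torques, N m; "position": TCP position; "ee_rot": TCP orientation; "force": force on the tool from outside, world axes, zero at the start; "ft_torque": the same for the moment, N m; "width": opening from 0.0 (shut) to 1.0 (fully open).
Only numpy, scipy, OpenCV 4.12 (cv2) and the standard library are available. Lean on these libraries where they do the work, as an engineer would, in place of code of your own. Each camera call takes 0.05 s, during which the arm holds its last target. There are 200 camera calls.

TASK

Take the aluminium block with the two large round wells and put it into the pocket of the dry-block heater so that it sits upright and fully home. Then swing the heater's hold-down lever over the block until it is fully shut against its stop, and let go.

Things in the scene. Friction and masses are not known exactly. Their poses are not given: they have to be found in the camera images.
- tube_block: Loose upright aluminium block, 44 (x) x 70 (y) x 60 (z) mm, 0.2 to 0.45 kg, two round 19 mm wells side by side in its top. Origin: centre of its underside, z up, y along the 70 mm; a half turn makes no difference. Grip it across the 44 mm, near the top. Two unwanted blocks of the same outside size stand 25 mm or more away: one with fifteen small wells, one with a plain top.
- pocket (a point): Centre of the pocket floor, 25 mm above the worktop, in the fixed white heater; z up, y along the pocket's 80 mm length, x across its 54 mm width. Housing: x -52 to +100, y +-65 mm; top face 20 mm above this point, mouth flared by 6 mm a side. The block fits lengthwise with 5 mm to spare a side; its underside rests on this floor. Pivot post, 18 mm thick, at x = +75, y = 0.
- lever (a joint): Hold-down lever's angle, rad, about the upright pivot post at x = +75 mm, y = 0 of pocket. 0 = shut on its stop, arm pointing to the pocket's -x, level across the block between its wells; grows clockwise seen from above, towards +y; 2.0 = open stop; starts at 1.45 to 1.75. Friction (0.1 N m) holds it. Arm 13 mm wide, from 66 to 76 mm above the pocket floor: 6 mm over a seated block.
- lever_grip (a point): Mid-height of the black round upright grip post on the lever's end, 14 mm thick, standing 40 mm up from the arm's top face; this point is 96 mm above the pocket floor and 120 mm from the pivot. In the pocket's axes it lies at x = 75 - 120 cos(lever), y = 120 sin(lever) mm. Pinch it from above or push it sideways; it can turn in the fingers.
Things that resemble listed ones, but are neither listed nor needed, are in the scene too. Leave any orange look-alike of the tube_block alone.

How it is judged:
By the outcome, as a careful person would: the job done as asked, in the order asked, and still so for the second after the job is handed in, with the robot touching nothing.
It also fails if it takes over 48 s, if anything falls off the work surface, if the arm or the gripper's body presses on something with over 40 N, if the wrist force passes 120 N, or if a joint passes its speed limit or range.

## Working session

There is one attempt and no reset: what is moved stays moved. The work goes in short steps, Python scripts to look and compute and a tool call to move; the robot and the scene stay as the last step left them, time stands still between calls to the robot, and variables do not carry over. Pictures are saved under pics/ and viewed, about 8 in all and at most 12, crops included, and the job is handed in when it is done.

Besides the shell and the picture viewer there is one more tool, called after "Emit:" by a JSON object that holds its "method" and its "body", one argument or row to a line. move_arm: Moves the arm, as the interface text tells. Its arguments: {"type":"object","properties":{"series":{"type":"array"},"grip":{"type":"number"},"force":{"type":"number"}},"required":["series"]}

```bash
mkdir -p pics
cat > h.py <<'E'
import numpy as np, cv2
from cell import monitor, imaging, workorder, outline_of
from scipy.spatial.transform import Rotation as R
def cam(name):
    s=monitor.observe(); im=imaging.get_image(name)
    K=np.array([[im['fx'],0,im['cx']],[0,im['fy'],im['cy']],[0,0,1]])
    if 'mount' in im:
        T=np.eye(4);T[:3,:3]=R.from_rotvec(s['ee_rot']).as_matrix();T[:3,3]=s['position']
        W=T@im['mount']; Rc=W[:3,:3];c=W[:3,3]
    else:
        Rw=R.from_rotvec(np.ravel(im['rvec'])).as_matrix();Rc=Rw.T;c=-Rc@np.ravel(im['tvec'])
    return im['color'],K,Rc,c
def ray(C,u,v,z):
    _,K,Rc,c=C; d=Rc@np.linalg.inv(K)@[u,v,1]; return c+d*(z-c[2])/d[2]
def proj(C,p):
    _,K,Rc,c=C; q=(np.atleast_2d(p)-c)@Rc; q=q@K.T; return q[:,:2]/q[:,2:]
def save(img,n): cv2.imwrite('pics/'+n,cv2.cvtColor(np.ascontiguousarray(img),cv2.COLOR_RGB2BGR))
E
python3 - <<'E'
from h import *
for n in ('scene','side','wrist'):
    C=cam(n); save(C[0],n+'0.png'); print(n,C[3])
    for t in ('tube_block','lever','lever_grip'):
        print(n,t,[(round(d['p'],2),d['rect']) for d in outline_of(n,t)][:5])
s=monitor.observe();print(s['clock'],s['position'],s['ee_rot'],s['force'])
E
```

```text
scene [-0.29270558  0.66268833  1.28324364]
scene tube_block [(0.69, [258.8, 266.1, 18.7, 20.9]), (0.65, [352.8, 171.8, 21.4, 20.5])]
scene lever []
scene lever_grip []
side [0.36506195 0.8596607  1.13372278]
side tube_block [(0.87, [297.0, 135.3, 14.7, 18.2]), (0.86, [287.0, 248.1, 29.4, 34.8]), (0.83, [274.4, 190.9, 19.9, 32.5])]
side lever [(0.53, [193.1, 289.4, 36.2, 41.1])]
side lever_grip [(0.88, [193.9, 287.4, 36.0, 42.0])]
wrist [0.0971313  0.62173791 0.38553712]
wrist tube_block []
wrist lever []
wrist lever_grip []
0.6 [0.1726214  0.60069544 0.24577766] [4.38219379e-01 3.11086565e+00 1.55089441e-04] [ 0.62423373  0.58116193 -0.44457726]
```

View pics/scene0.png

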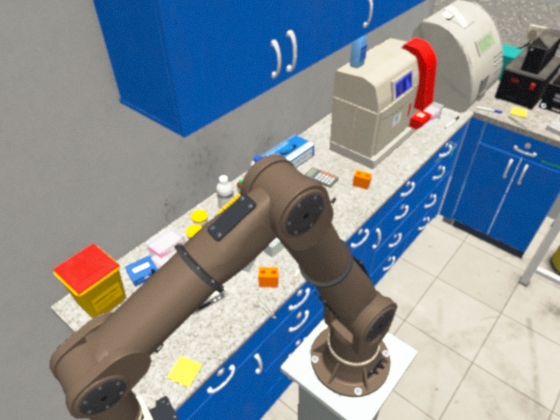

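View pics/side0.png

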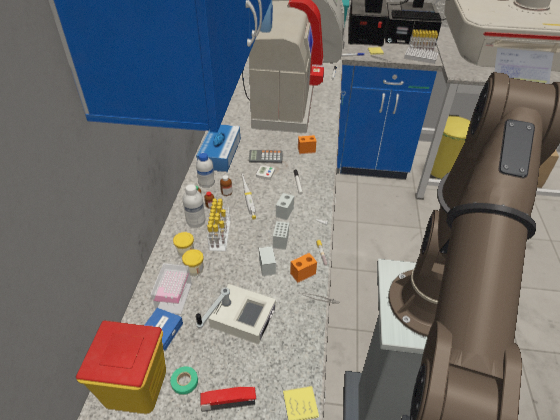

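The side view shows three grey blocks in a row: two wells at (286,204), fifteen wells at (280,233) and plain at (267,260). Orange look-alikes are at (307,144) and (303,267). The heater is at (243,310), with its lever running from the pivot at (226,298) to the black grip at (199,320). I choose the grey block at (286,204) and will check it in a close crop.

Run:
```python
from h import *
C=cam('side'); I=C[0]
a=cv2.resize(I[185:345,185:335],None,fx=5,fy=5,interpolation=cv2.INTER_CUBIC)[:800]
a=cv2.resize(I[190:345,185:335],(774,800),interpolation=cv2.INTER_CUBIC)
a=cv2.resize(a,(580,600),interpolation=cv2.INTER_AREA)
save(a,'crop1.png')
print(C[1]); 
for u,v in [(286,204),(280,233),(267,260)]: print(ray(C,u,v,.06))
print('grip',ray(C,199,320,.121),'pocket',ray(C,253,312,.045))
```

```text
[[450.54711149   0.         279.5812798 ]
 [  0.         450.54711149 210.25889741]
 [  0.           0.           1.        ]]
[ 0.47698058 -0.31927857  0.06      ]
[ 0.48033238 -0.17442446  0.06      ]
[ 0.50601639 -0.05255046  0.06      ]
grip [0.6438619  0.22601791 0.121     ] pocket [0.51936253 0.13227194 0.045     ]
```

View pics/crop1.png

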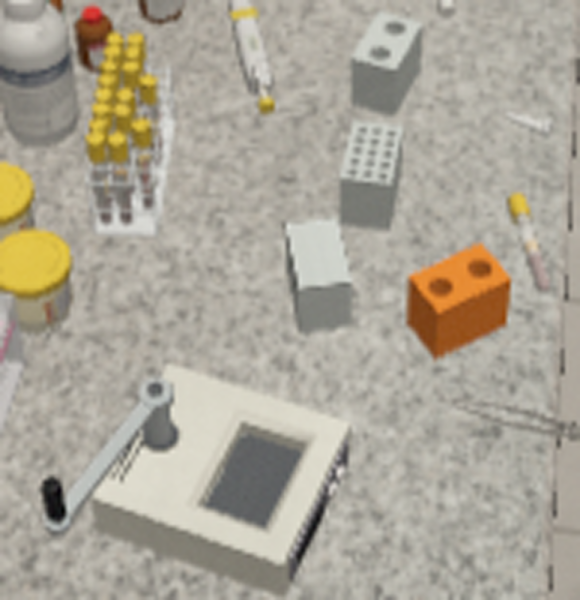

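The close crop confirms it: the grey block with two wells is at full-image pixel (286,204), and its neighbours are the fifteen-well and plain blocks. Next I fit the poses from the corners.

```bash
cat >> h.py <<'E'
from scipy.optimize import least_squares, minimize
def tf(p,pts):
    c,s=np.cos(p[2]),np.sin(p[2]); pts=np.atleast_2d(pts)
    return np.c_[p[0]+c*pts[:,0]-s*pts[:,1],p[1]+s*pts[:,0]+c*pts[:,1],pts[:,2]]
def fitpose(C,pts,uv,p0):
    r=least_squares(lambda p:(proj(C,tf(p,pts))-uv).ravel(),p0,loss='soft_l1'); return r.x,r.fun
BOX=np.array([[x,y,z] for x in(-.022,.022) for y in(-.035,.035) for z in(0,.06)])
def fitbox(C,mask,p0):
    def hull(p):
        m=np.zeros((420*4,560*4),np.uint8); q=(proj(C,tf(p,BOX))+.5)*4
        cv2.fillConvexPoly(m,cv2.convexHull(q.astype(np.int32)),1); return m
    M=cv2.resize(mask.astype(np.uint8),None,fx=4,fy=4,interpolation=cv2.INTER_NEAREST)
    f=lambda p:1-(hull(p)&M).sum()/(hull(p)|M).sum()
    best=min((minimize(f,[p0[0],p0[1],a],method='Nelder-Mead',options=dict(initial_simplex=[[p0[0],p0[1],a],[p0[0]+.01,p0[1],a],[p0[0],p0[1]+.01,a],[p0[0],p0[1],a+.25]])) for a in np.arange(-1.5,1.5,.5)),key=lambda r:r.fun)
    return best.x,1-best.fun
E
python3 - <<'E'
from h import *
C=cam('side')
uv=np.array([[168,367],[350,428],[290,562],[95,500],[238,412],[315,438],[270,530],[198,500]],float)/3.868+[185,190]-.4
P=np.array([[100,-65,45],[-52,-65,45],[-52,65,45],[100,65,45],[33,-46,45],[-33,-46,45],[-33,46,45],[33,46,45]])/1000
p,r=fitpose(C,P,uv,[.52,.13,-.4]);print('heater',p,np.degrees(p[2]),r.round(1))
for th in(1.4,1.6,1.8):
  g=tf(p,[[.075-.12*np.cos(th),.12*np.sin(th),.141]]);print(th,g,(proj(C,g)-[185,190])*3.868)
for d in outline_of('side','tube_block'):
    l,t,w,h=d['rect']; q=ray(C,l+w/2,t+h/2,.03); print(d['rect'],fitbox(C,d['mask'],q))
E
```

```text
heater [ 0.52683106  0.12986745 -0.21977307] -12.592069624612149 [ 0.  -0.4  0.4 -1.7 -0.5  0.6 -0.4  0.1  0.  -0.8  1.1 -1.1  0.8  1.1
 -2.4  1.7]
1.4 [[0.60590194 0.23337295 0.141     ]] [[104.11395026 501.78773392]]
1.6 [[0.62959656 0.22981665 0.141     ]] [[ 70.39249782 493.14940689]]
1.8 [[0.65211235 0.22162384 0.141     ]] [[ 40.47407713 478.91455564]]
[286.5, 249.2, 27.2, 35.6] (array([ 0.39326835, -0.06288364, -0.90633068]), np.float64(0.9562314540059347))
[298.2, 133.1, 13.0, 20.6] (array([ 0.43491502, -0.73677094, -1.31847152]), np.float64(0.8734226363812851))
```

Emit:
{"method": "move_arm", "body": {
  "series": [
    [2, -4, 0.7, 0, 0, 0],
    [2, -4, 0.7, 0, 0, 0],
    [2, -4, 0.7, 0, 0, 0],
    [2, -4, 0.7, 0, 0, 0],
    [2, -4, 0.7, 0, 0, 0],
    [2, -4, 0.7, 0, 0, 0],
    [2, -4, 0.7, 0, 0, 0],
    [2, -4, 0.7, 0, 0, 0]
  ],
  "grip": 1
}}

```text
clock: 1.55
position: [0.3332, 0.279, 0.3023]
ee_rot: [0.438, 3.111, 0.001]
force: [1.4, 0.0, 0.1]
width: 1.0
```

Emit:
{"method": "move_arm", "body": {
  "series": [
    [2, -4, 0, 0, 0, 0],
    [2, -4, 0, 0, 0, 0],
    [2, -4, 0, 0, 0, 0],
    [2, -4, 0, 0, 0, 0],
    [0, 0, 0, 0, 0, 0],
    [0, 0, 0, 0, 0, 0]
  ]
}}

```text
clock: 2.15
position: [0.4129, 0.12, 0.3019]
ee_rot: [0.443, 3.11, 0.001]
force: [-0.1, 0.9, -0.7]
width: 1.002
```

Run:
```python
from h import *
s=monitor.observe();print(s['clock'],s['position'],s['ee_rot'])
print(R.from_rotvec(s['ee_rot']).as_matrix().round(3))
C=cam('wrist');save(C[0],'wrist1.png');print(C[3],C[2][:,2])
p=[.5268,.1299,-.22]
print(proj(C,tf(p,np.array([[100,-65,45],[-52,-65,45],[-52,65,45],[100,65,45],[33,-46,45],[-33,-46,45],[-33,46,45],[33,46,45]])/1000)).round(0).tolist())
for t in('lever','lever_grip'): print([(d['p'],d['rect']) for d in outline_of('wrist',t)])
```

```text
2.15 [0.41287603 0.1199883  0.30192255] [4.42505689e-01 3.11004142e+00 8.52354608e-04]
[[-0.96   0.279  0.   ]
 [ 0.279  0.96   0.001]
 [-0.     0.001 -1.   ]]
[0.33740411 0.14120011 0.44184658] [ 0.27589002 -0.07897785 -0.95793904]
[[263.0, 332.0], [254.0, 224.0], [362.0, 217.0], [362.0, 326.0], [274.0, 286.0], [271.0, 237.0], [347.0, 233.0], [347.0, 282.0]]
[(0.87, [302.7, 326.5, 104.1, 21.8])]
[(0.75, [306.5, 323.6, 93.8, 28.4])]
```

View pics/wrist1.png

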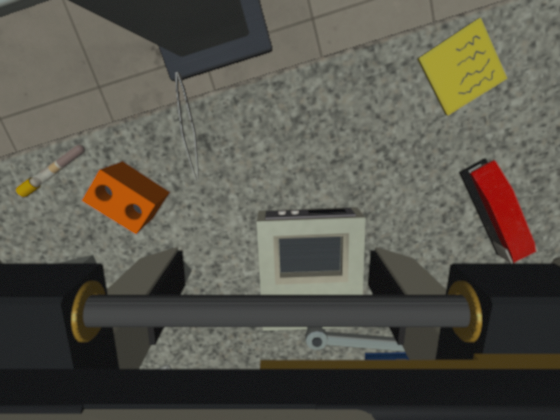

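The wrist view matches the side-camera heater fit to 1–3 px. It shows the mouth at (274–348, 233–285), the top corners at (257,222), (367,215) and (262,328), and the lever to the right from the pivot at (316,340). Next stop is the block.

Run:
```python
from h import *
C=cam('wrist')
uv=np.array([[257,222],[366,215],[274,236.5],[347.5,233],[347.5,282],[276,285.5]],float)
P=np.array([[-52,-65,45],[-52,65,45],[-33,-46,45],[-33,46,45],[33,46,45],[33,-46,45]])/1000
print(fitpose(C,P,uv,[.5268,.1299,-.22]))
```

```text
(array([ 0.52593809,  0.13485556, -0.23069351]), array([-0.30980499,  0.19982317, -0.73011526,  2.22286792, -0.69738913,
       -0.21841055,  1.65704606, -0.15407942,  1.03478817, -0.27023967,
       -0.08150385, -0.61089377]))
```

Emit:
{"method": "move_arm", "body": {
  "series": [
    [-0.4, -4, 0, 0, 0, 0],
    [-0.4, -4, 0, 0, 0, 0],
    [-0.4, -4, 0, 0, 0, 0],
    [-0.4, -4, 0, 0, 0, 0],
    [-0.4, -4, 0, 0, 0, 0],
    [-0.4, -4, 0, 0, 0, 0],
    [-0.4, -4, 0, 0, 0, 0],
    [-0.4, -4, 0, 0, 0, 0]
  ]
}}

```text
clock: 3.15
position: [0.3806, -0.1998, 0.3019]
ee_rot: [0.434, 3.111, 0.001]
force: [0.3, -0.5, -0.3]
width: 1.0
```

Emit:
{"method": "move_arm", "body": {
  "series": [
    [-0.4, -4, -1, 0, 0, 0],
    [-0.4, -4, -2, 0, 0, 0],
    [-0.2, -4, -3, 0, 0, 0],
    [0, 0, -2, 0, 0, 0],
    [0, 0, 0, 0, 0, 0],
    [0, 0, 0, 0, 0, 0]
  ]
}}

```text
clock: 3.75
position: [0.3711, -0.3183, 0.2219]
ee_rot: [-0.436, -3.11, -0.001]
force: [-0.5, -0.2, 0.3]
width: 1.002
```

Run:
```python
from h import *
s=monitor.observe();print(s['clock'],s['position'],s['ee_rot'])
C=cam('wrist');save(C[0],'wrist2.png')
for d in outline_of('wrist','tube_block'):
    l,t,w,h=d['rect']; q=ray(C,l+w/2,t+h/2,.03); print(d['p'],d['rect'],fitbox(C,d['mask'],q))
```

```text
3.75 [ 0.37111354 -0.31825751  0.22192755] [-4.35694065e-01 -3.11026177e+00 -9.76038456e-04]
0.87 [251.7, 259.9, 72.2, 35.5] (array([ 0.46086977, -0.33194224, -0.41691939]), np.float64(0.5146425140661451))
0.6 [485.1, 90.2, 74.2, 85.8] (array([ 0.38991509, -0.05902418, -0.90335145]), np.float64(0.987732237610299))
```

View pics/wrist2.png

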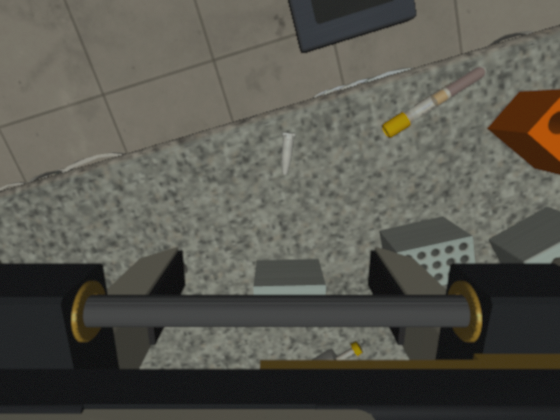

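The block sits at about (290,278), partly hidden by the gripper. The fifteen-well and plain blocks are to the right. I'll back off for a clear view.

Emit:
{"method": "move_arm", "body": {
  "series": [
    [-2.5, 1, 2.5, 0, 0, 0],
    [-2.5, 1, 2.5, 0, 0, 0],
    [0, 0, 0, 0, 0, 0],
    [0, 0, 0, 0, 0, 0]
  ]
}}

```text
clock: 4.25
position: [0.3218, -0.2986, 0.2731]
ee_rot: [0.434, 3.107, 0.002]
force: [0.5, 0.1, -0.4]
width: 1.001
```

Run:
```python
from h import *
s=monitor.observe();print(s['clock'],s['position'])
C=cam('wrist');save(cv2.resize(C[0][180:310,200:400],(800,520),interpolation=cv2.INTER_CUBIC),'wrist3.png')
for n in('wrist','side'):
  C=cam(n)
  for d in outline_of(n,'tube_block'):
    l,t,w,h=d['rect']; q=ray(C,l+w/2,t+h/2,.03); print(n,d['p'],d['rect'],fitbox(C,d['mask'],q))
```

```text
4.25 [ 0.32184571 -0.29864954  0.27314382]
wrist 0.97 [252.3, 278.5, 59.2, 59.3] (array([ 0.48074263, -0.3363035 , -0.25593002]), np.float64(0.38770263124304805))
wrist 0.84 [451.4, 143.2, 105.5, 76.4] (array([ 0.38995745, -0.05919521, -0.89275962]), np.float64(0.9788574968353578))
side 0.96 [272.7, 193.1, 19.3, 28.8] (array([ 0.48500356, -0.33869972, -0.28020608]), np.float64(0.9374207858048162))
side 0.76 [287.9, 247.9, 30.6, 34.2] (array([ 0.39104766, -0.06470741, -0.84102933]), np.float64(0.9074363555158553))
side 0.72 [295.9, 132.7, 17.5, 19.1] (array([ 0.43768303, -0.73906866, -1.37173822]), np.float64(0.9164785553047404))
```

View pics/wrist3.png

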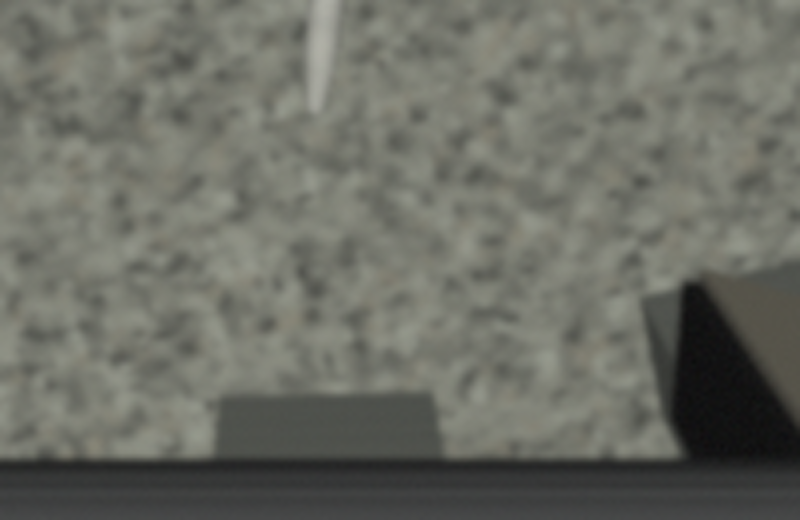

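The gripper bar hides the block from this side, because points farther out appear lower in the image. The side fit gives (0.485,-0.339) with yaw -0.28 rad, so I have to turn the tool about 90° anyway. I'll check the wrist joint first.

Run:
```python
from h import *
s=monitor.observe();print(s['joints'])
C=cam('wrist');print(C[1])
```

```text
[-0.18537618  0.10358714  0.9131964   2.00988499 -0.09230442  1.07077744
  2.06127076]
[[349.0364999    0.         276.14213087]
 [  0.         349.0364999  208.88519913]
 [  0.           0.           1.        ]]
```

Emit:
{"method": "move_arm", "body": {
  "series": [
    [3, -1, 0.5, 0, 0, -8],
    [3, -1, 0.5, 0, 0, -8],
    [3, 0, 0, 0, 0, -8],
    [2, 0, 0, 0, 0, -8],
    [0, 0, 0, 0, 0, 0]
  ]
}}

```text
clock: 5.05
position: [0.4336, -0.3185, 0.2805]
ee_rot: [-1.279, -2.868, 0.004]
force: [0.2, -0.5, -0.1]
width: 1.0
```

Run:
```python
from h import *
s=monitor.observe();print(s['joints'],s['position'])
n='wrist'; C=cam(n); save(C[0],'wrist4.png')
for d in outline_of(n,'tube_block'):
    l,t,w,h=d['rect']; q=ray(C,l+w/2,t+h/2,.03); print(n,d['p'],d['rect'],fitbox(C,d['mask'],q))
print(proj(C,tf([.485,-.339,-.28],BOX)).round().tolist())
```

```text
[-0.18830269  0.35981106  0.98446302  1.78630044 -0.32121585  1.17010619
  1.62623   ] [ 0.43358668 -0.31854434  0.28046102]
wrist 0.82 [260.6, 174.8, 73.9, 77.9] (array([ 0.4808065 , -0.33623649, -0.25213166]), np.float64(0.9788308556890889))
[[264.0, 210.0], [262.0, 226.0], [312.0, 181.0], [317.0, 193.0], [282.0, 238.0], [283.0, 258.0], [330.0, 210.0], [338.0, 226.0]]
```

The wrist fit is good (IoU 0.98): block at (0.481,-0.336) with yaw -14.4°. I'll align over it and descend.

Emit:
{"method": "move_arm", "body": {
  "series": [
    [0.7, -0.3, -1, 0, 0, -8],
    [0.7, -0.3, -2, 0, 0, -8],
    [0.7, -0.3, -2, 0, 0, -8],
    [0.7, -0.3, -2, 0, 0, -8],
    [0.7, -0.3, -2, 0, 0, -8],
    [0.7, -0.3, -2, 0, 0, -8],
    [0.5, 0, -2, 0, 0, -8],
    [0, 0, 0, 0, 0, 0]
  ]
}}

```text
clock: 5.95
position: [0.4763, -0.3362, 0.1494]
ee_rot: [-2.474, -1.93, 0.003]
force: [-0.5, 1.0, 0.1]
width: 1.0
```

Run:
```python
from h import *
s=monitor.observe();print(s['clock'],s['joints'],s['position'],R.from_rotvec(s['ee_rot']).as_matrix().round(3))
n='wrist'; C=cam(n)
for d in outline_of(n,'tube_block'):
    l,t,w,h=d['rect']; q=ray(C,l+w/2,t+h/2,.03); print(n,d['p'],d['rect'],fitbox(C,d['mask'],q))
save(C[0],'wrist5.png')
```

```text
5.95 [-0.1598846   0.68960916  1.08602056  1.84305278 -0.70020385  1.05860426
  0.96046747] [ 0.47630484 -0.33618545  0.14937047] [[ 0.244  0.97  -0.004]
 [ 0.97  -0.243  0.002]
 [ 0.001 -0.004 -1.   ]]
wrist 0.57 [252.3, 154.2, 65.9, 112.8] (array([ 0.48087573, -0.33636408, -0.26018187]), np.float64(0.9757224914737032))
```

View pics/wrist5.png

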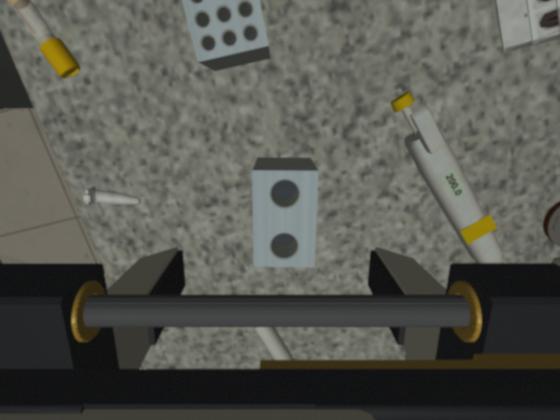

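The two-well block is at (285,215), aligned between the jaws. I'll descend and grip.

Emit:
{"method": "move_arm", "body": {
  "series": [
    [0.45, 0, -1.5, 0, 0, -0.5],
    [0, 0, -3, 0, 0, 0],
    [0, 0, -3, 0, 0, 0],
    [0, 0, -2, 0, 0, 0],
    [0, 0, -0.7, 0, 0, 0],
    [0, 0, 0, 0, 0, 0]
  ]
}}

```text
clock: 6.65
position: [0.4819, -0.3372, 0.0496]
ee_rot: [-2.483, -1.923, -0.0]
force: [-0.9, -0.5, -0.1]
width: 0.999
```

Emit:
{"method": "move_arm", "body": {
  "series": [
    [0, 0, 0, 0, 0, 0],
    [0, 0, 0, 0, 0, 0],
    [0, 0, 0, 0, 0, 0],
    [0, 0, 0, 0, 0, 0],
    [0, 0, 0, 0, 0, 0],
    [0, 0, 0, 0, 0, 0],
    [0, 0, 0, 0, 0, 0],
    [0, 0, 0, 0, 0, 0]
  ],
  "grip": 0.3,
  "force": 35
}}

```text
clock: 7.45
position: [0.4821, -0.3372, 0.0498]
ee_rot: [-2.484, -1.922, 0.0]
force: [-0.3, 0.6, 1.9]
width: 0.478
```

Gripped at 44 mm opening, as expected. I'll lift and carry the block to just short of the heater, then look.

Emit:
{"method": "move_arm", "body": {
  "series": [
    [0, 0, 2, 0, 0, 0],
    [0, 0, 4, 0, 0, 0],
    [0, 0, 4, 0, 0, 0],
    [0, 1, 4, 0, 0, 0],
    [0.3, 3, 2, 0, 0, 0],
    [0.4, 4, 0, 0, 0, 0],
    [0.4, 4, 0, 0, 0, 0],
    [0.4, 4, 0, 0, 0, 0]
  ]
}}

```text
clock: 8.25
position: [0.4967, -0.1754, 0.2094]
ee_rot: [-2.484, -1.922, 0.0]
force: [0.4, 0.4, -3.8]
width: 0.474
```

Emit:
{"method": "move_arm", "body": {
  "series": [
    [0.5, 4, 0, 0, 0, 0.5],
    [0.5, 4, 0, 0, 0, 0.5],
    [0.5, 4, 0, 0, 0, 0.5],
    [0.5, 4, 0, 0, 0, 0],
    [0.5, 3, 0, 0, 0, 0],
    [0, 2, 0, 0, 0, 0],
    [0, 0, 0, 0, 0, 0],
    [0, 0, 0, 0, 0, 0]
  ]
}}

```text
clock: 9.05
position: [0.5217, 0.033, 0.2094]
ee_rot: [-2.458, -1.956, 0.002]
force: [0.3, -0.7, -5.1]
width: 0.48
```

Run:
```python
from h import *
s=monitor.observe();print(s['clock'],s['position'],s['joints'].round(2) if hasattr(s['joints'],'round') else s['joints']);M=R.from_rotvec(s['ee_rot']).as_matrix();print(M.round(3),np.degrees(np.arctan2(M[1,1],M[0,1])),s['width'],s['force'])
C=cam('wrist')
a=C[0].copy()
P=np.array([[-52,-65,45],[-52,65,45],[100,65,45],[100,-65,45],[-33,-46,45],[-33,46,45],[33,46,45],[33,-46,45]])/1000
q=proj(C,tf([.526,.133,-.226],P));print(q.round(1).tolist())
save(cv2.resize(a[:300],(800,429),interpolation=cv2.INTER_CUBIC),'wrist6.png')
for t in('lever','lever_grip'): print([(d['p'],d['rect']) for d in outline_of('wrist',t)])
```

```text
9.05 [0.52167938 0.03295269 0.20937068] [-1.01  0.56  1.26  1.93 -0.61  1.11  0.28]
[[ 0.225  0.974 -0.001]
 [ 0.974 -0.225 -0.   ]
 [-0.001 -0.001 -1.   ]] -12.975335097193078 0.4801005742848747 [ 0.25631928 -0.69759717 -5.10060685]
[[196.6, 156.8], [185.3, -13.3], [384.3, -13.7], [371.2, 156.7], [217.4, 134.6], [211.5, 14.4], [296.1, 14.2], [294.5, 134.5]]
[(0.69, [341.9, 0.0, 48.3, 95.1])]
[(0.57, [342.5, 0.0, 42.6, 95.5])]
```

View pics/wrist6.png

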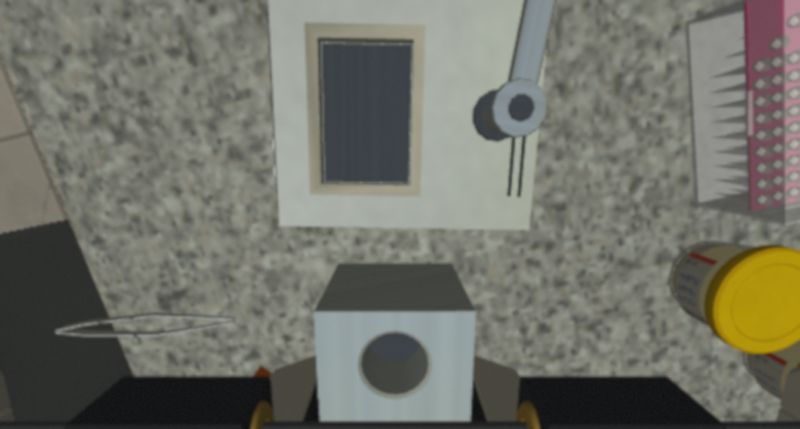

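The view shows the mouth at (213–297, 17–135) in full-image pixels, with the lever well clear to the right. The block is held square. I'll refit the heater and move over the pocket.

Run:
```python
from h import *
C=cam('wrist')
uv=np.array([[280,225],[530,229],[311,193],[420,192],[305,24],[425,26]])/1.4286
P=np.array([[-52,-65,45],[100,-65,45],[-33,-46,45],[33,-46,45],[-33,46,45],[33,46,45]])/1000
print(fitpose(C,P,uv,[.526,.133,-.226]))
# pocket inner rim (floor of flare approx 6 mm down)
uv2=np.array([[322,183],[411,183],[321,40],[411,42]])/1.4286
print(fitpose(C,np.array([[-27,-40,39],[27,-40,39],[-27,40,39],[27,40,39]])/1000,uv2,[.526,.133,-.226]))
d=outline_of('wrist','tube_block');l=d[0] if d else None
print(d and d[0]['rect'])
# held block prediction in tool: top at z = pos-.0498+.06
s=monitor.observe();p=s['position']
for oy in(-.003,0,.003):
  b=tf([p[0],p[1],-.2265],[[-.022,.035+oy,p[2]+.0102],[.022,.035+oy,p[2]+.0102]]);print(oy,proj(C,b).ravel()*1.4286)
```

```text
(array([ 0.52686293,  0.1299746 , -0.24423367]), array([ 0.39143469,  0.15257431, -0.68401227, -0.21091009, -0.28216204,
        0.70902977,  0.35295994,  2.50346224, -0.11893657, -0.74077288,
        0.24813303, -0.84166135]))
(array([ 0.52693152,  0.1292427 , -0.24429163]), array([ 0.10339982,  1.00471887, -0.12627786,  1.89553046, -1.944036  ,
       -0.72091656,  2.19766035, -1.09002001]))
[218.7, 183.6, 113.9, 177.3]
-0.003 [317.32432194 320.39597008 477.32358572 319.8520356 ]
0 [316.79552643 310.02071899 477.80484159 309.4677729 ]
0.003 [316.26001382 299.51367484 478.29221398 298.95153132]
```

Emit:
{"method": "move_arm", "body": {
  "series": [
    [0, 2, -0.5, 0, 0, 0],
    [0, 2, -0.5, 0, 0, 0]
  ]
}}

```text
clock: 9.5
position: [0.5223, 0.0724, 0.1999]
ee_rot: [-2.462, -1.952, -0.001]
force: [0.7, 0.2, -5.1]
width: 0.481
```

Run:
```python
from h import *
s=monitor.observe();print(s['position'],np.round(s['joints'],3))
```

```text
[0.52231156 0.07244084 0.19985428] [-1.067  0.588  1.257  1.93  -0.634  1.101  0.223]
```

Emit:
{"method": "move_arm", "body": {
  "series": [
    [0.15, 2, -1.5, 0, 0, -0.5],
    [0.15, 2, -1.5, 0, 0, 0],
    [0.15, 1.75, -1.5, 0, 0, 0],
    [0, 0, -2, 0, 0, 0],
    [0, 0, -1.5, 0, 0, 0],
    [0, 0, 0, 0, 0, 0],
    [0, 0, 0, 0, 0, 0]
  ]
}}

```text
clock: 10.2
position: [0.5267, 0.1296, 0.1199]
ee_rot: [2.469, 1.942, -0.001]
force: [0.4, -0.1, -4.2]
width: 0.477
```

Run:
```python
from h import *
s=monitor.observe();M=R.from_rotvec(s['ee_rot']).as_matrix();print(s['clock'],s['position'],np.round(s['joints'],3),M.round(3),s['force'])
C=cam('wrist');S=cam('side')
a=cv2.resize(C[0][:,100:460],(514,600));b=cv2.resize(S[0][245:365,180:300],None,fx=2.4,fy=5)
b=cv2.resize(S[0][235:365,185:303],(286,315),interpolation=cv2.INTER_CUBIC)
o=np.zeros((600,800,3),np.uint8);o[:,:514]=a;o[:315,514:]=b;save(o,'c7.png')
```

```text
10.2 [0.52674633 0.12955822 0.1199343 ] [-1.071  0.705  1.137  1.975 -0.78   0.988  0.215] [[ 0.235  0.972 -0.   ]
 [ 0.972 -0.235 -0.001]
 [-0.001  0.    -1.   ]] [ 0.36899185 -0.13916497 -4.17050515]
```

View pics/c7.png

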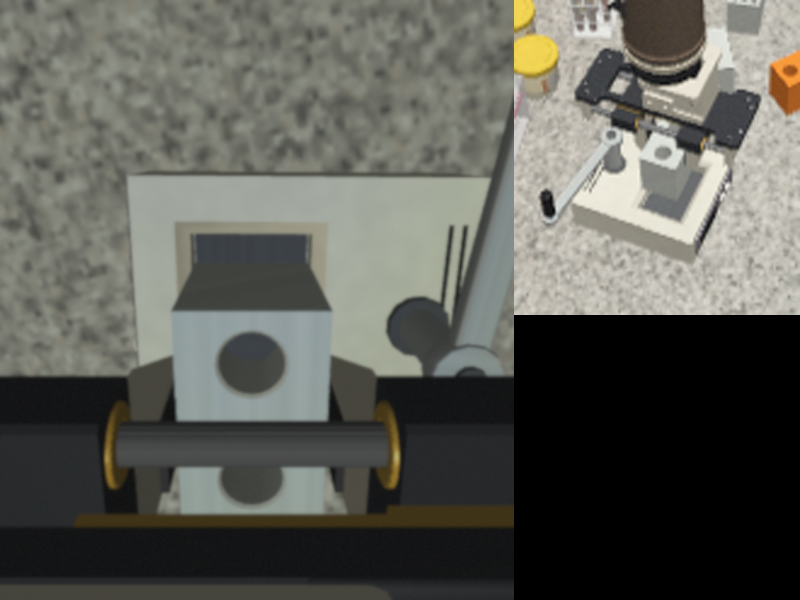

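The block hangs centred over the pocket: its bottom edge centre and the mouth centre are both at about column 251 of the composite. I'll lower gently.

Emit:
{"method": "move_arm", "body": {
  "series": [
    [0, 0.05, -1, 0, 0, 0],
    [0, 0, -1, 0, 0, 0],
    [0, 0, -1, 0, 0, 0],
    [0, 0, 0, 0, 0, 0],
    [0, 0, -0.5, 0, 0, 0],
    [0, 0, -0.5, 0, 0, 0],
    [0, 0, 0, 0, 0, 0]
  ]
}}

```text
clock: 11.0
position: [0.5264, 0.1307, 0.0792]
ee_rot: [-2.468, -1.944, 0.001]
force: [-0.5, -0.2, -3.9]
width: 0.478
```

Emit:
{"method": "move_arm", "body": {
  "series": [
    [0, 0, -0.2, 0, 0, 0],
    [0, 0, -0.2, 0, 0, 0],
    [0, 0, -0.1, 0, 0, 0],
    [0, 0, 0, 0, 0, 0],
    [0, 0, 0, 0, 0, 0]
  ]
}}

```text
clock: 11.5
position: [0.5267, 0.1307, 0.0748]
ee_rot: [2.468, 1.944, 0.0]
force: [-0.1, -0.1, -3.6]
width: 0.477
```

Emit:
{"method": "move_arm", "body": {
  "series": [
    [0, 0, -0.1, 0, 0, 0],
    [0, 0, -0.05, 0, 0, 0],
    [0, 0, 0, 0, 0, 0]
  ]
}}

```text
clock: 11.8
position: [0.5267, 0.1307, 0.0747]
ee_rot: [-2.467, -1.943, -0.002]
force: [-7.5, 1.1, 19.0]
width: 0.474
```

The block reached the floor at the expected height. I'll release it with a partial opening, because the pivot post is near, and rise.

Emit:
{"method": "move_arm", "body": {
  "series": [
    [0, 0, 0.1, 0, 0, 0],
    [0, 0, 0, 0, 0, 0],
    [0, 0, 0, 0, 0, 0],
    [0, 0, 0, 0, 0, 0]
  ],
  "grip": 0.64
}}

```text
clock: 12.2
position: [0.5267, 0.1308, 0.0742]
ee_rot: [2.468, 1.944, 0.0]
force: [0.8, 0.3, 0.3]
width: 0.635
```

Emit:
{"method": "move_arm", "body": {
  "series": [
    [0, 0, 2, 0, 0, 0],
    [0, 0, 4, 0, 0, 0],
    [0, 0, 4, 0, 0, 0],
    [0, 0, 3, 0, 0, 0],
    [0, -4, 0, 0, 0, 0],
    [0, -4, 0, 0, 0, 0],
    [0, 0, 0, 0, 0, 0],
    [0, 0, 0, 0, 0, 0]
  ]
}}

```text
clock: 13.0
position: [0.5266, 0.0499, 0.2044]
ee_rot: [-2.47, -1.941, -0.001]
force: [0.2, 0.6, -0.7]
width: 0.64
```

Run:
```python
from h import *
s=monitor.observe();print(s['clock'],s['position'],np.round(s['joints'],3),s['force'],s['width'])
C=cam('wrist');a=C[0].copy();p=[.5268,.130,-.24]
B=BOX+[0,0,.025]
print('block top pred',proj(C,tf(p,B[1::2])).round(1).tolist())
for n in('wrist','side'):
  C=cam(n)
  for d in outline_of(n,'lever_grip'): 
    l,t,w,h=d['rect']; print(n,d['p'],d['rect'])
save(cv2.resize(a[:300],(800,429),interpolation=cv2.INTER_CUBIC),'w8.png')
C=cam('side')
for th in(1.4,1.5,1.6,1.7,1.8): print(th,[proj(C,tf(p,[[.075-.12*np.cos(th),.12*np.sin(th),z]])).round(1).tolist() for z in(.101,.141,.161)])
```

```text
13.0 [0.52656835 0.04990923 0.20438544] [-1.018  0.572  1.241  1.92  -0.613  1.101  0.235] [ 0.18163899  0.56574151 -0.74648426] 0.6397044480613454
block top pred [[222.2, 153.0], [217.7, 50.1], [281.6, 153.0], [282.1, 50.1]]
wrist 0.62 [337.9, 0.0, 50.6, 125.4]
side 0.66 [196.4, 289.2, 36.8, 37.3]
1.4 [[[212.7, 327.8]], [[211.3, 319.1]], [[210.5, 314.7]]]
1.5 [[[208.3, 326.8]], [[206.9, 318.1]], [[206.1, 313.7]]]
1.6 [[[204.2, 325.4]], [[202.6, 316.8]], [[201.8, 312.3]]]
1.7 [[[200.4, 323.7]], [[198.7, 315.0]], [[197.8, 310.5]]]
1.8 [[[196.8, 321.6]], [[195.0, 312.9]], [[194.1, 308.4]]]
```

View pics/w8.png

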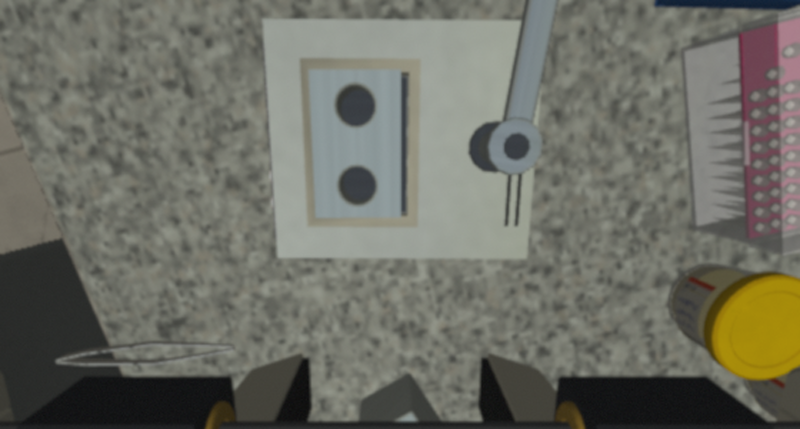

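The block is in the pocket with its top corners within 2–3 px of the prediction for fully home: (308–403, 70–219) in the picture. The lever leaves its hub at (515,145) and passes (541,0). Next I work out its angle and the grip position.

Run:
```python
from h import *
p=[.5268,.130,-.24];C=cam('wrist')
h=ray(C,515/1.4286,145/1.4286,.101);a=ray(C,539/1.4286,1,.101)
hub=tf(p,[[.075,0,.101]])[0]; print('hub',h,hub)
d=a-h; al=np.arctan2(d[1],d[0])-p[2]; print('lever',np.pi-al)
S=cam('side'); print('bin rim',ray(S,163,331,.2),ray(S,163,331,.15),'bin rim l',ray(S,85,375,.2), 'near', ray(S,140,378,.2))
for th in(1.5,1.6,1.7,1.8): print(th,tf(p,[[.075-.12*np.cos(th),.12*np.sin(th),.141]]))
for u,v in[(198,314.5),(200,323)]: print(ray(S,u,v,.161),ray(S,u,v,.101))
```

```text
hub [0.59877712 0.11569322 0.101     ] [0.59965035 0.1121723  0.101     ]
lever 1.6713534048544436
bin rim [0.69818554 0.3159625  0.2       ] [0.716024   0.28684796 0.15      ] bin rim l [0.83153746 0.44347198 0.2       ] near [0.71125996 0.43449385 0.2       ]
1.5 [[0.61985804 0.2304586  0.141     ]]
1.6 [[0.63156601 0.22785026 0.141     ]]
1.7 [[0.64295509 0.2240861  0.141     ]]
1.8 [[0.65391149 0.21920374 0.141     ]]
[0.63945786 0.23561448 0.161     ] [0.65638329 0.19712173 0.101     ]
[0.628184   0.25917892 0.161     ] [0.64441403 0.22213968 0.101     ]
```

Emit:
{"method": "move_arm", "body": {
  "series": [
    [2, 3, 0.5, 0, 0, 0],
    [2, 3, 0.5, 0, 0, 0],
    [2, 3, 0, 0, 0, 0],
    [2, 3, 0, 0, 0, 0],
    [2, 2, 0, 0, 0, 0],
    [0, 0, 0, 0, 0, 0],
    [0, 0, 0, 0, 0, 0]
  ]
}}

```text
clock: 14.1
position: [0.6266, 0.1908, 0.2137]
ee_rot: [2.466, 1.945, -0.002]
force: [0.2, -1.1, 0.5]
width: 0.642
```

Run:
```python
from h import *
s=monitor.observe();print(s['clock'],s['position'],np.round(s['joints'],3))
C=cam('wrist');a=C[0].copy()
save(a,'w9.png')
for z in(.101,.161): print(proj(C,[[.640,.226,z]]))
```

```text
14.1 [0.6265578  0.19083778 0.21374711] [-1.02   0.752  1.153  1.589 -0.71   1.276  0.014]
[[283.98879469 161.570941  ]]
[[286.2063568  178.47078394]]
```

View pics/w9.png

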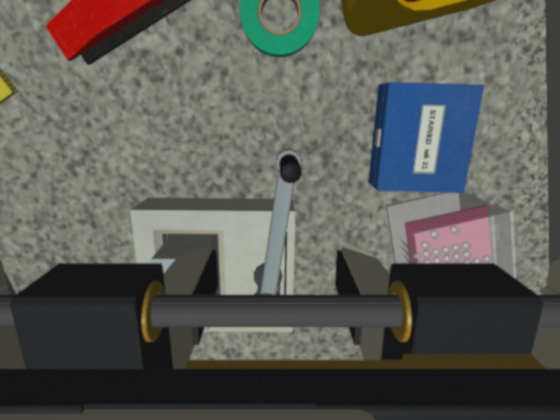

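The post top is at (290,170), about 2 mm in x and 4 mm in y beyond my estimate. I'll correct, then move over it.

Run:
```python
from h import *
C=cam('wrist');print(ray(C,290.5,171,.161),ray(C,288.3,158.5,.101))
```

```text
[0.64307249 0.22866264 0.161     ] [0.64333151 0.22656615 0.101     ]
```

Emit:
{"method": "move_arm", "body": {
  "series": [
    [0.85, 1.9, 0, 0, 0, -2],
    [0.8, 1.8, 0, 0, 0, -2],
    [0, 0, -2, 0, 0, 0],
    [0, 0, -3, 0, 0, 0],
    [0, 0, -2, 0, 0, 0],
    [0, 0, 0, 0, 0, 0]
  ]
}}

```text
clock: 14.8
position: [0.6411, 0.2271, 0.1418]
ee_rot: [-2.534, -1.854, 0.006]
force: [0.6, 0.5, 0.7]
width: 0.64
```

Emit:
{"method": "move_arm", "body": {
  "series": [
    [0, 0, 0, 0, 0, 0],
    [0, 0, 0, 0, 0, 0],
    [0, 0, 0, 0, 0, 0],
    [0, 0, 0, 0, 0, 0],
    [0, 0, 0, 0, 0, 0],
    [0, 0, 0, 0, 0, 0]
  ],
  "grip": 0,
  "force": 15
}}

```text
clock: 15.4
position: [0.6432, 0.2278, 0.1445]
ee_rot: [2.534, 1.857, 0.001]
force: [1.3, 0.7, -0.6]
width: 0.167
```

Run:
```python
from h import *
s=monitor.observe();print(s['clock'],s['position'],np.round(s['joints'],3),s['force'],s['width']*92)
M=R.from_rotvec(s['ee_rot']).as_matrix();print(np.degrees(np.arctan2(M[1,1],M[0,1])))
P=np.array([.5995,.1135]); g=s['position'][:2]-P; r=np.hypot(*g); a0=np.arctan2(g[1],g[0]);print('r',r,'lever',np.pi-a0-.24)
p=s['position'][:2]; th0=np.pi-a0-.24
n=16; 
for i in range(1,n+1):
    th=th0*(1-i/n); a=np.pi-th-.24; q=P+.12*np.array([np.cos(a),np.sin(a)]); print(i,(100*(q-p)).round(2),q.round(4)); p=q
```

```text
15.4 [0.64323754 0.22780024 0.14449586] [-1.014  0.86   1.101  1.587 -0.808  1.209 -0.056] [ 1.30724149  0.72693173 -0.55373438] 15.332882722396652
-17.531891813242133
r 0.12238266417585453 lever 1.6962611312122122
1 [-1.3   0.17] [0.6303 0.2295]
2 [-1.24  0.26] [0.6178 0.2321]
3 [-1.27  0.13] [0.6052 0.2334]
4 [-1.27 -0.01] [0.5925 0.2333]
5 [-1.26 -0.14] [0.5798 0.2319]
6 [-1.24 -0.27] [0.5674 0.2291]
7 [-1.21 -0.4 ] [0.5554 0.2251]
8 [-1.16 -0.53] [0.5438 0.2198]
9 [-1.09 -0.65] [0.5329 0.2133]
10 [-1.02 -0.76] [0.5227 0.2057]
11 [-0.93 -0.86] [0.5134 0.197 ]
12 [-0.84 -0.96] [0.505  0.1875]
13 [-0.73 -1.04] [0.4977 0.177 ]
14 [-0.62 -1.11] [0.4916 0.1659]
15 [-0.49 -1.17] [0.4866 0.1542]
16 [-0.37 -1.22] [0.4829 0.142 ]
```

The post is pinched (about 15 mm). I'll drive it along the arc, turning with it.

Emit:
{"method": "move_arm", "body": {
  "series": [
    [-1.3, 0.3, 0, 0, 0, 6],
    [-1.25, 0.25, 0, 0, 0, 6],
    [-1.27, 0.13, 0, 0, 0, 6],
    [-1.27, 0, 0, 0, 0, 6],
    [-1.26, -0.14, 0, 0, 0, 6]
  ]
}}

```text
clock: 15.9
position: [0.5794, 0.234, 0.1444]
ee_rot: [1.96, 2.455, 0.002]
force: [0.6, 0.3, -0.7]
width: 0.146
```

Emit:
{"method": "move_arm", "body": {
  "series": [
    [-1.24, -0.3, 0, 0, 0, 6],
    [-1.21, -0.45, 0, 0, 0, 6],
    [-1.16, -0.55, 0, 0, 0, 6],
    [-1.09, -0.67, 0, 0, 0, 6],
    [-1.02, -0.76, 0, 0, 0, 6]
  ]
}}

```text
clock: 16.4
position: [0.5214, 0.2074, 0.1443]
ee_rot: [-1.257, -2.878, -0.002]
force: [-0.9, 3.6, 0.2]
width: 0.143
```

Emit:
{"method": "move_arm", "body": {
  "series": [
    [-0.93, -0.88, 0, 0, 0, 6],
    [-0.84, -0.96, 0, 0, 0, 6],
    [-0.73, -1.04, 0, 0, 0, 6],
    [-0.62, -1.11, 0, 0, 0, 6]
  ]
}}

```text
clock: 16.8
position: [0.4897, 0.1669, 0.1443]
ee_rot: [-0.631, -3.075, -0.002]
force: [-3.5, 2.5, 1.7]
width: 0.142
```

Run:
```python
from h import *
s=monitor.observe();print(s['clock'],s['position'],np.round(s['joints'],3),s['force'],s['width']*92)
M=R.from_rotvec(s['ee_rot']).as_matrix();print(np.degrees(np.arctan2(M[1,1],M[0,1])))
P=np.array([.5995,.1135]); g=s['position'][:2]-P; print('r',np.hypot(*g),'lever',np.pi-np.arctan2(g[1],g[0])-.24)
```

```text
16.8 [0.48974397 0.16694026 0.14426647] [-1.017  0.467  0.81   2.    -0.448  0.86   1.206] [-3.51839127  2.54199948  1.66867575] 13.080723822260369
66.80336213842956
r 0.12207476341444003 lever 0.2131131573245002
```

Following cleanly. Now the last part, in smaller steps onto the stop.

Emit:
{"method": "move_arm", "body": {
  "series": [
    [-0.3, -1.1, 0, 0, 0, 6],
    [-0.25, -1.1, 0, 0, 0, 4],
    [0, -0.3, 0, 0, 0, 0],
    [0, 0, 0, 0, 0, 0]
  ]
}}

```text
clock: 17.2
position: [0.4816, 0.1428, 0.1439]
ee_rot: [-0.367, -3.112, -0.004]
force: [-14.2, 8.0, 13.3]
width: 0.142
```

Emit:
{"method": "move_arm", "body": {
  "series": [
    [-0.25, -0.15, 0, 0, 0, 0],
    [0, -0.1, 0, 0, 0, 0],
    [0, 0, 0, 0, 0, 0]
  ]
}}

```text
clock: 17.5
position: [0.4814, 0.1425, 0.1442]
ee_rot: [-0.364, -3.117, -0.007]
force: [-7.4, 14.4, 3.5]
width: 0.145
```

Run:
```python
from h import *
s=monitor.observe();print(s['clock'],s['position'],s['force'],s['ft_torque'])
P=np.array([.5995,.1135]); g=s['position'][:2]-P; print('r',np.hypot(*g),'lever',np.pi-np.arctan2(g[1],g[0])-.24)
S=cam('side');save(cv2.resize(S[0][235:365,165:325],(738,600),interpolation=cv2.INTER_CUBIC),'s10.png')
```

```text
17.5 [0.48141764 0.14251086 0.14418299] [-7.37292124 14.44210832  3.49606613] [3.18291081 1.44573757 0.09616318]
r 0.12159388960660134 lever 0.0009117327940793007
```

The extra commanded push moved nothing and raised the force to 14 N, so the lever is on its stop (angle about 0.001). I'll let go and lift away.

Emit:
{"method": "move_arm", "body": {
  "series": [
    [0, 0, 0, 0, 0, 0],
    [0, 0, 0, 0, 0, 0],
    [0, 0, 0, 0, 0, 0],
    [0, 0, 0, 0, 0, 0]
  ],
  "grip": 0.6
}}

```text
clock: 17.95
position: [0.4834, 0.1379, 0.1443]
ee_rot: [0.371, 3.119, -0.0]
force: [1.0, -0.3, -0.6]
width: 0.444
```

Emit:
{"method": "move_arm", "body": {
  "series": [
    [0, 0, 2, 0, 0, 0],
    [0, 0, 4, 0, 0, 0],
    [0, 0, 4, 0, 0, 0],
    [-2, -3, 0, 0, 0, 0],
    [-2, -4, 0, 0, 0, 0],
    [-2, -4, 0, 0, 0, 0],
    [0, -4, 0, 0, 0, 0],
    [0, 0, 0, 0, 0, 0]
  ]
}}

```text
clock: 18.75
position: [0.4225, -0.0165, 0.2447]
ee_rot: [0.381, 3.117, 0.002]
force: [-0.4, 0.2, 0.5]
width: 0.6
```

Run:
```python
from h import *
s=monitor.observe();print(s['clock'],s['position'],s['force'],s['width'])
S=cam('side');save(cv2.resize(S[0][235:365,165:325],(738,600),interpolation=cv2.INTER_CUBIC),'s11.png')
p=[.5268,.1315,-.24]
for th in(0,.1): print(th,[((proj(S,tf(p,[[.075-.12*np.cos(th),.12*np.sin(th),z]]))-[165,235])*4.615).round(0).tolist() for z in(.101,.161)])
print('block top',((proj(S,tf(p,BOX[1::2]+[0,0,.025]))-[165,235])*4.615).round().tolist())
```

```text
18.75 [ 0.42246264 -0.01649217  0.24470028] [-0.41991475  0.15518328  0.52147665] 0.6000426261450065
0 [[[461.0, 322.0]], [[460.0, 260.0]]]
0.1 [[[452.0, 337.0]], [[451.0, 276.0]]]
block top [[448.0, 281.0], [403.0, 372.0], [382.0, 260.0], [335.0, 349.0]]
```

View pics/s11.png

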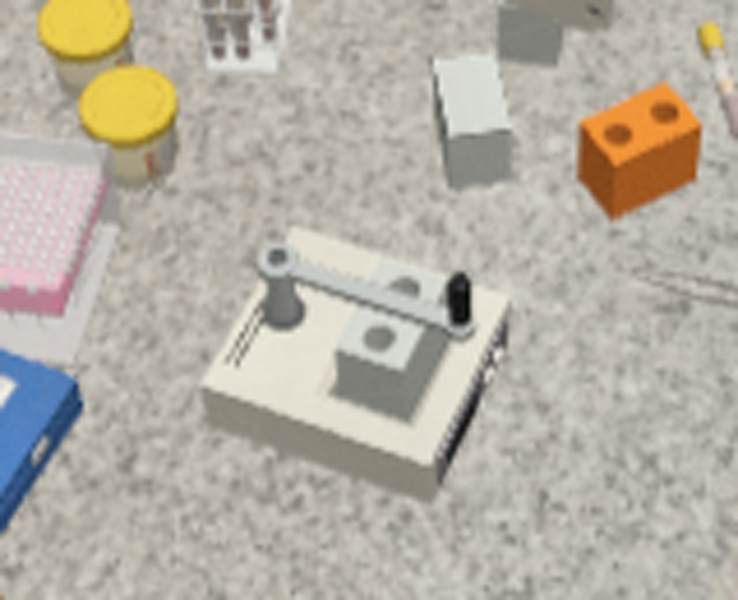

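The last picture shows the lever lying across the block between its two wells. The post base is at about (460,323), against (461,322) predicted for a shut lever. The block's top corners at (405,372) and (338,347) match the seated prediction within 3 px.

```bash
python3 -c "
from h import *
print(workorder.sign_off())"
```

```text
the job is handed in; nothing more can be done
None
```

The grey two-well block is in the heater pocket and the hold-down lever is shut on its stop. I let go of it and handed the job in at about 19 s; the sign-off reports no verdict.

- **Block:** I lowered it until it touched the floor at the expected height, and pressing further only raised the force. In the last picture its top corners are within 3 px of where a fully seated block should be.
- **Lever:** I pinched the post and swung it along its arc until it stopped moving. A further 2.5 mm of push moved nothing and raised the sideways force to about 14 N, with the angle reading about 0.001 rad. The last picture, taken after I let go, shows it lying between the wells, within 3 px of the shut position.
- **Disagreements:** The side and wrist cameras put the heater up to 5 mm apart along y, and the post was 2–3 mm from my first estimate. I corrected both from closer views before acting.
- **Forces:** The highest I saw was about 20 N in total, briefly, at both the seating and the stop. That is only from readings at the end of each move.

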